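Snap the insert into the router table and set the height dial

TASK

Make the router table ready for the next cut: fit the red insert plate into its recess, steel tongue hooked under the yellow-striped lip and the other end pressed down past the spring catch until the plate is fully home and flush with the table top. Then turn the black height dial until its white pointer points at the red mark and let go. Leave the other things on the bench where they are.

Things in the scene. Friction and masses are not known exactly. Their poses are not given: they have to be found in the camera images.
- router_table: Fixed aluminium router-table module on the bench, 240 (x) x 300 (y) x 60 mm high, flat top; origin at the centre of its underside, yaw varies. The recess is in the top on its +y half, the dial stands on the -y half. Its rubber stripe is only decoration.
- recess (a point): Where the insert's origin lies when home, axes alike: floor level, 14 mm below the module's top, at (0, 50, 46) mm in the module; axes as the module's. Side walls at y = +-34 mm (2 mm play each side). The floor is two ledges, x -88 to -45 and 45 to 79 mm; between them an open well with the spindle, 8 mm lower.
- lip_edge (a point): Lower edge of the fixed lip at the recess's -x end (robot side, yellow stripe on top), at (-73.5, 0, 8) mm in the recess frame. The lip is 6 mm thick; the pocket under it is 8 mm high and 14.5 mm deep (to x = -88). Put in flat, the tongue lands on the lip: go in tongue first, nose end raised 10 to 15 degrees, push to -x until the body meets the lip, then let down.
- catch_roller (a point): Spring catch at the recess's +x end: greased brass roller, radius 4 mm, 38 mm long along y, its axis at (77.3, 0, 9.5) mm in the recess frame, sticking out of the end wall (x = 79 mm). It yields to +x up to 6 mm (4 N plus 2 N per mm). The insert's nose must be pushed down past it, about 10 to 15 N; it then springs back over the nose and holds it.
- insert: Loose red insert plate, 0.16 to 0.26 kg, 146 (x) x 64 (y) x 14 mm (z), a round 37 mm hole in its centre; origin at the centre of the underside, z up, starts flat on the bench. Tongue at -x, nose at +x. Can be gripped across its 64 mm width; it goes down between the recess's walls, so only its upper 6 mm or so should be between the fingers.
- insert_tongue_top (a point): On the insert's top face at (-60, 0, 14) mm in the insert. The steel tongue at this end is 40 mm wide, 5 mm thick (z 0 to 5 mm) and sticks out 12 mm, to x = -85 mm.
- insert_nose_top (a point): On the insert's top face at (60, 0, 14) mm in the insert; a good place to press is 10 to 15 mm inward of it. The rounded steel nose at this end (radius 4 mm, 48 mm long along y, axis at x = 73, z = 4 mm) reaches to x = 77 mm.
- dial (a joint): Angle of the height dial, rad. 0: the pointer points to the module's -x; it grows clockwise seen from above (at 1.57 it points to the module's +y). Range 0 to 3.0, stays where left (friction about 0.05 N m). The red mark is at 1.80; black ticks every 0.3 rad from 0 to 3.0.
- dial_grip (a point): On the dial's upright axis, 37 mm above the module's top, at (20, -85, 97) mm in the module, turns with the dial. The black dial is a disc of radius 28 mm with a bar grip 53 mm long (along the pointer), 14 mm thick, from 14 to 44 mm above the module's top, with a white line on its pointer half.
- dial_mark (a point): Centre of the broad red mark on the module's top, 51 mm from the dial's axis.
- push_block: Orange push block, 150 x 75 mm, 89 mm high with a black handle bar; bystander. Origin under its centre.
- sanding_block: Cork sanding block 60 x 110 x 30 mm; bystander. Origin under its centre.
- glue_bottle: Yellow glue bottle, radius 30 mm, 160 mm high; bystander. Origin under its centre.
- offcut: Dark wood offcut 60 x 170 x 25 mm; bystander. Origin under its centre.
- cup: White cup, rim radius 38 mm, 95 mm high; bystander. Origin under its centre.
- hammer: Hammer, 260 mm long along its x, handle to -x; bystander. Origin under its middle.
Not all that is in view belongs to the job. Of the things shaped like the insert, the red one is meant.

How it is judged:
By the outcome, as a careful person would: the job done as asked, in the order asked, and still so for the second after the job is handed in, with the robot touching nothing.
It also fails if it takes over 62 s, if anything falls off the work surface, if the arm or the gripper's body presses on something with over 40 N, if the wrist force passes 120 N, or if a joint passes its speed limit or range.

ROBOT

A 6-joint arm with a two-finger parallel gripper is mounted at the origin on the work surface. World frame = base frame: x ahead of the robot, y to its left, z up, the work surface at z = 0. Lengths are in m, angles in rad, forces in N, time in s.
With the tool pointing down it reaches from about 0.3 to 0.875 m from the base axis. Payload 6.4 kg.
Tool frame: the origin (TCP) lies at the centre of the arm's flange, where the gripper is bolted on; the fingertips stand 173 mm ahead of it and the grasp point (between the pads) lies 155 mm ahead of it; z points along the fingers, x is the direction in which the jaws open and shut, and the axes are right-handed (so a half turn about z gives the same grasp; the last joint's range is limited). The gripper opens to 85 mm and grips with 20 to 120 N. Pads are 22 mm wide; open, the fingers measure 114 mm over their backs; the gripper's body (76 mm by 85 mm) begins 54 mm behind the grasp point. The pads swing forward as they close: fully open they stand 13 mm farther back than shut.
Start: joints at [-1.549, 0.181, 1.607, -0, 1.354, -0.206], TCP at [0.13, -0.56, 0.405] pointing down, gripper open.
Joint ranges: [-2.99, 2.99], [-0.89, 2.07], [0.3, 2.58], [-1.14, 4.28], [0, 2.63], [-3.12, 3.12]. Speed limits (rad/s): [2.57, 2.57, 3.01, 3.14, 3.14, 3.14].

INTERFACE

Orientations are given as a unit quaternion [w, x, y, z].
In Python, from bench import ctrl gives the robot as it stands. The module is installed in compiled form; this text tells all that it offers.
- The arm moves only by the tool move_arm, never from a script. Its argument "moves" is a list of rows, each an object of numbers: "gripper": the opening in per cent of the stroke, from 0 (shut) to 100 (fully open); "x", "y", "z": the shift along the tool's x, y, z in cm; "roll": the turn about the tool's z in degrees. In form: [{"gripper": .., "x": .., "y": .., "z": .., "roll": ..}, ...]. A call has 1 to 5 rows; each row shifts and turns the commanded pose from where the row before left it, along the tool's axes as they then stand; what a row does not reach is not made up. A row lasts 1/8 s, in which the tool goes at most 62.5 mm and 10.7 degrees, less where a joint would pass 70% of its speed; a pose out of reach is approached as far as the arm can. A call is refused whole if a number of a shift passes 6.25 or a number of a turn 10.7, either way. A call with a gripper value outside its range is refused whole. The fingers move at their own pace and stop on an object; the grip force is fixed at half the most. Time passes only in rows, so rows that do not move let the fingers close. It gives the time, the measured TCP pose, the force and the opening at its end, in the units of the state.
- ctrl.get_obs(): the state, without advancing time (a new reading comes with each control period).
- ctrl.camera(name): name is "scene" or "side" or "wrist"; returns a dict with "img" (420x560x3 uint8, red, green, blue), "fx", "fy", "cx", "cy" (pixels), "D" ([k1, k2, p1, p2, k3] as OpenCV has them; the pictures are not rectified), "world_from_camera" (4x4, takes a point from camera to world coordinates); the wrist camera has in their place "tool_from_camera" (4x4, takes a point from camera to tool coordinates, whose origin is the TCP and whose axes are the tool frame's). Camera axes: x right, y up, looking along -z (the intrinsics and any distortion apply to the point x, -y, -z); pixel columns grow to the right and rows downward; lengths in m; the calibration is good to about 2 mm. A picture is of the moment at which its call begins: read the wrist's pose just before it. There is no depth.
- ctrl.hand_in(): hands the job in, once; it reports no verdict.
The state is a dict: "time_s": time; "q": joint angles; "dq": joint speeds; "joint_efforts": joint torques, N m; "eef_pos": TCP position; "eef_rot": TCP orientation; "wrist_force": force on the tool from outside, world axes, zero at the start; "torque": the same for the moment, N m; "opening": opening from 0.0 (shut) to 1.0 (fully open).
Only numpy, scipy, OpenCV 4.12 (cv2) and the standard library are available. Lean on these libraries where they do the work, as an engineer would, in place of code of your own. Each camera call takes 0.05 s, during which the arm holds its last target. There are 200 camera calls.

## Working session

There is one attempt and no reset: what is moved stays moved. The work goes in short steps, Python scripts to look and compute and a tool call to move; the robot and the scene stay as the last step left them, time stands still between calls to the robot, and variables do not carry over. Pictures are saved under pics/ and viewed, about 8 in all and at most 12, crops included, and the job is handed in when it is done.

Besides the shell and the picture viewer there is one more tool, called as name(argument=value, ...), one argument or row to a line, values as JSON. move_arm: Moves the arm, as the interface text tells. Its arguments: {"type":"object","properties":{"moves":{"type":"array","items":{"type":"object","properties":{"gripper":{"type":"number"},"x":{"type":"number"},"y":{"type":"number"},"z":{"type":"number"},"roll":{"type":"number"}}}}},"required":["moves"]}

```bash
mkdir -p pics; cat > h.py <<'E'
import numpy as np, cv2, json
from bench import ctrl
from scipy.spatial.transform import Rotation as R
def Rq(q): return R.from_quat([q[1],q[2],q[3],q[0]]).as_matrix()
def shot(name):
    o=ctrl.get_obs(); c=ctrl.camera(name)
    if name=='wrist':
        T=np.eye(4);T[:3,:3]=Rq(o['eef_rot']);T[:3,3]=o['eef_pos'];W=T@np.array(c['tool_from_camera'])
    else: W=np.array(c['world_from_camera'])
    return dict(img=c['img'],K=np.array([[c['fx'],0,c['cx']],[0,c['fy'],c['cy']],[0,0,1.]]),D=np.array(c['D'],float),W=W)
def save(s,fn):
    cv2.imwrite(fn,s['img'][:,:,::-1]); np.savez(fn[:-4],**s)
def load(fn): return dict(np.load(fn))
def ray(s,px):
    p=cv2.undistortPoints(np.array(px,float).reshape(-1,1,2),s['K'],s['D']).reshape(-1,2)
    d=np.c_[p[:,0],-p[:,1],-np.ones(len(p))]@s['W'][:3,:3].T
    return s['W'][:3,3],d
def at_z(s,px,z):
    o,d=ray(s,px); return o+d*((z-o[2])/d[:,2])[:,None]
def proj(s,P):
    P=np.atleast_2d(P); q=(P-s['W'][:3,3])@s['W'][:3,:3]; q=q*[1,-1,-1]
    return cv2.projectPoints(q.reshape(-1,1,3),np.zeros(3),np.zeros(3),s['K'],s['D'])[0].reshape(-1,2)
def tri(l):
    A=np.zeros((3,3));b=np.zeros(3)
    for s,px in l:
        o,d=ray(s,[px]);d=d[0]/np.linalg.norm(d[0]);M=np.eye(3)-np.outer(d,d);A+=M;b+=M@o
    X=np.linalg.solve(A,b); return X,[np.round(proj(s,X)[0]-px,1) for s,px in l]
def lin(name,img): cv2.imwrite(name,img[:,:,::-1])
E
python3 - <<'E'
from h import *
a=shot('scene');b=shot('side');c=shot('wrist')
for n,s in zip('abc',(a,b,c)):
    save(s,f'pics/{n}0.png'); print(s['W'].round(3).tolist(),s['K'][0,0],s['D'])
o=ctrl.get_obs();print(o)
E
```

```text
[[0.051, -0.773, 0.633, 1.292], [0.999, 0.03, -0.044, -0.001], [0.015, 0.634, 0.773, 1.07], [0.0, 0.0, 0.0, 1.0]] 388.4650670381162 [0.03121084 0.         0.         0.         0.        ]
[[-0.951, 0.213, -0.226, 0.207], [-0.31, -0.632, 0.71, 1.032], [0.009, 0.745, 0.667, 1.031], [0.0, 0.0, 0.0, 1.0]] 468.4426909735322 [-0.04639425  0.          0.          0.          0.        ]
[[0.226, 0.922, 0.314, 0.211], [-0.974, 0.214, 0.073, -0.54], [-0.0, -0.322, 0.947, 0.373], [0.0, 0.0, 0.0, 1.0]] 307.623088931695 [-0.02159951  0.          0.          0.          0.        ]
{'time_s': 0.15, 'q': array([-1.54929131e+00,  1.81422846e-01,  1.60776059e+00,  1.36876165e-05,
        1.35378875e+00, -2.06321019e-01]), 'dq': array([-0.00032176, -0.00030091, -0.0029518 ,  0.00013815,  0.00067517,
       -0.00059223]), 'joint_efforts': array([ 5.34132578e-04, -4.45257783e+01, -3.51695788e+01, -2.71167009e-04,
        5.79357802e-03,  1.85913706e-05]), 'eef_pos': array([ 0.12987291, -0.55995579,  0.40397   ]), 'eef_rot': array([-5.34933167e-04,  7.82897442e-01, -6.22150400e-01, -4.35509692e-04]), 'wrist_force': array([ 0.35974944, -0.19316543,  0.14922831]), 'torque': array([-0.00719565, -0.0412814 , -0.03383007]), 'opening': 0.99791393504393}
```

View pics/a0.png

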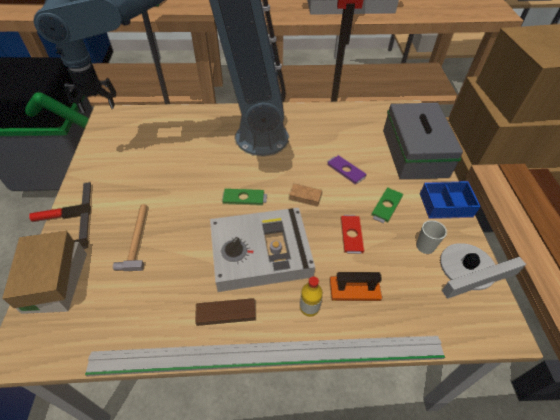

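View pics/b0.png

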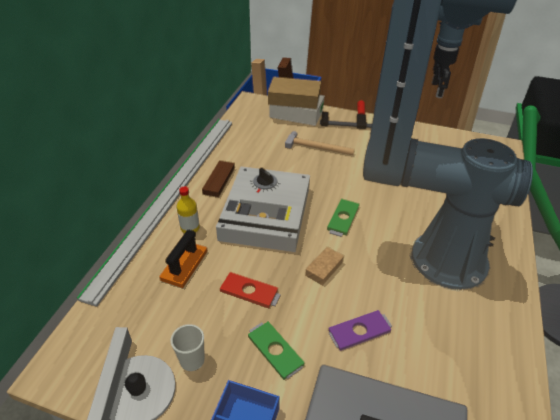

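Scene picture: the candidates shaped like the insert are red (352,234), green (244,196), green (388,204) and purple (346,169). The red one is meant, seen at (250,290) in side. The module is at (262,247), with its dial at (235,248) and its recess at (276,245). Next comes one close crop composite.

```bash
python3 - <<'E'
from h import *
a=load('pics/a0.npz');b=load('pics/b0.npz')
A=cv2.resize(a['img'][200:295,200:380],(800,422),interpolation=cv2.INTER_CUBIC)
B=cv2.resize(b['img'][155:315,190:330],None,fx=3.7,fy=3.7,interpolation=cv2.INTER_CUBIC)
lin('pics/ca.png',A);lin('pics/cb.png',B)
for s in (a,b):
    h=cv2.cvtColor(s['img'],cv2.COLOR_RGB2HSV)
    m=(((h[...,0]<6)|(h[...,0]>174))&(h[...,1]>150)&(h[...,2]>90)).astype(np.uint8)
    n,l,st,ce=cv2.connectedComponentsWithStats(m)
    for i in range(1,n):
        if st[i,4]>150: 
            c=np.argwhere(l==i)[:,::-1]; print(st[i],ce[i],cv2.minAreaRect(c.astype(np.float32)), at_z(s,[ce[i]],0.01).round(3))
E
```

```text
[ 29 209  33  12 261] [ 45.29501916 214.5440613 ] ((45.30999755859375, 214.66998291015625), (8.202438354492188, 32.668338775634766), 81.8698959350586) [[ 0.4   -0.751  0.01 ]]
[341 216  23  36 574] [351.68989547 233.45470383] ((352.0000305175781, 233.5), (36.816375732421875, 18.806201934814453), 84.2894058227539) [[0.523 0.294 0.01 ]]
[220 273  57  33 912] [248.59100877 288.76535088] ((248.09292602539062, 288.709716796875), (53.9453010559082, 20.11519432067871), 17.744670867919922) [[0.52  0.297 0.01 ]]
```

View pics/ca.png

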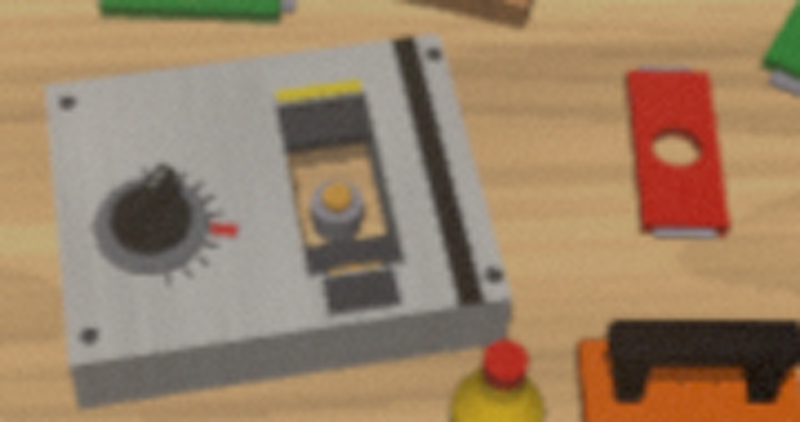

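View pics/cb.png

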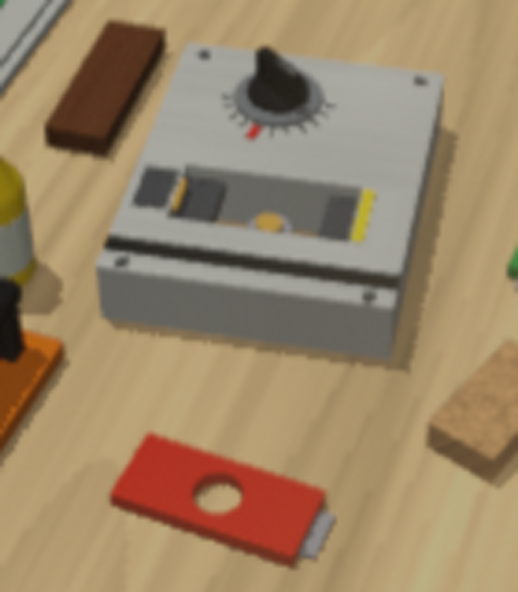

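Red plate: steel tongue points toward the robot (side crop 315,535; scene crop 675,70). The nose is toward +x, so the plate already has roughly the module's yaw. Recess, lip (yellow) on the robot side and roller on the far side are all clear. Next I fit the poses from both views.

```bash
python3 - <<'E'
from h import *
from scipy.optimize import least_squares
a=load('pics/a0.npz');b=load('pics/b0.npz')
ca=lambda u:np.array([200+u[0]*.225,200+u[1]*95/422]); cb=lambda u:np.array([190+u[0]/3.7,155+u[1]/3.7])
# heights by triangulation
for n,u,v in [('mod -x-y',(47,88),(442,75)),('mod +x-y',(72,363),(190,45)),('mod +x+y',(510,300),(98,264)),
  ('lip -y',(278,94),(373,190)),('lip +y',(360,84),(358,240)),('mark tip',(238,232),(250,133)),
  ('ins -x+y',(708,72),(293,553)),('ins -x-y',(628,72),(325,492)),('ins +x-y',(643,228),(150,435)),('ins+x+y',(728,230),(111,492)),('ins hole',(677,148),(218,494)),('cork',(0,0),(0,0))]:
    if n!='cork':
        X,r=tri([(a,ca(u)),(b,cb(v))]);print(n,X.round(4),r)
print('bottle cap',tri([(a,ca((505,350))),(b,np.array([184.5,191]))])[0].round(3))
def mod(p,L): return np.c_[p[0]+np.cos(p[2])*L[:,0]-np.sin(p[2])*L[:,1],p[1]+np.sin(p[2])*L[:,0]+np.cos(p[2])*L[:,1],L[:,2]]
def fit(L,ua,ub,p0):
    f=lambda p:np.r_[(proj(a,mod(p,L))-ua).ravel(),(proj(b,mod(p,L))-ub).ravel()]
    s=least_squares(f,p0,loss='soft_l1');return s.x,f(s.x).round(1)
L=np.array([[-.12,-.15,.06],[.12,-.15,.06],[.12,.15,.06]])
x,r=fit(L,np.array([ca(u) for u in[(47,88),(72,363),(510,300)]]),np.array([cb(u) for u in[(442,75),(190,45),(98,264)]]),[.55,0,0]);print('module',x.round(4),r)
P=mod(x,np.array([[0,.05,.046],[.02,-.085,.097]]));print('recess,dial',P.round(4))
L=np.array([[-.073,.032,.014],[-.073,-.032,.014],[.073,-.032,.014],[.073,.032,.014],[0,0,.014]])
x,r=fit(L,np.array([ca(u) for u in[(708,72),(628,72),(643,228),(728,230),(677,148)]]),np.array([cb(u) for u in[(293,553),(325,492),(150,435),(111,492),(218,494)]]),[.52,.3,0]);print('insert',x.round(4),r)
E
```

```text
mod -x-y [ 0.4811 -0.1788  0.0567] [array([-0.2, -0.3]), array([-0.3,  0.2])]
mod +x-y [ 0.7139 -0.1476  0.0563] [array([-0.3, -0.3]), array([-0.3,  0.2])]
mod +x+y [0.6782 0.1466 0.0575] [array([-0.4, -0.4]), array([-0.5,  0.3])]
lip -y [ 0.4948 -0.0072  0.0588] [array([-0.3, -0.3]), array([-0.4,  0.3])]
lip +y [0.4884 0.0545 0.0592] [array([-0.2, -0.2]), array([-0.3,  0.2])]
mark tip [ 0.617  -0.0387  0.0618] [array([-0.7, -0.8]), array([-0.8,  0.6])]
ins -x+y [0.4503 0.3316 0.0135] [array([-0.3, -0.3]), array([-0.5,  0.3])]
ins -x-y [0.4459 0.2697 0.0103] [array([-0.2, -0.2]), array([-0.3,  0.2])]
ins +x-y [0.5905 0.2588 0.0072] [array([-0.4, -0.4]), array([-0.5,  0.3])]
ins+x+y [0.5963 0.3204 0.0098] [array([-0.5, -0.4]), array([-0.6,  0.4])]
ins hole [0.5206 0.296  0.0093] [array([-0.3, -0.2]), array([-0.4,  0.2])]
bottle cap [0.775 0.128 0.156]
module [ 0.5787 -0.0145  0.1279] [-0.2 -1.4 -0.6 -0.1  0.6 -0.8  0.4 -0.4 -1.1 -0.9 -1.1  0.4]
recess,dial [[ 0.5723  0.0351  0.046 ]
 [ 0.6094 -0.0963  0.097 ]]
insert [ 0.5204  0.296  -0.0731] [ 0.1 -0.5 -0.2 -1.  -0.1 -1.4  0.4 -1.3 -0.1 -1.1 -0.5  0.7  0.  -0.7
 -0.8 -1.3 -0.8  0.1 -0.4 -0.8]
```

```bash
cat >> h.py <<'E'
def yaw_tool():
    r=Rq(ctrl.get_obs()['eef_rot']); return np.degrees(np.arctan2(r[1,0],r[0,0]))
def plan(wps,nmin=1):
    """wps: list of (x,y,z,yaw_deg of tool x); prints rows in tool axes"""
    o=ctrl.get_obs(); p=np.array(o['eef_pos']); th=yaw_tool()
    print('at',p.round(4),round(th,2),'t',round(o['time_s'],2),'F',np.round(o['wrist_force'],1),'op',round(o['opening'],3))
    for w in wps:
        d=np.array(w[:3])-p; dth=(w[3]-th+90)%180-90
        n=max(nmin,int(np.ceil(max(np.linalg.norm(d)/.06,abs(dth)/10.5))))
        rows=[]
        for i in range(n):
            t=np.radians(th); x=np.array([np.cos(t),np.sin(t),0]);y=np.array([np.sin(t),-np.cos(t),0])
            rows.append(dict(x=round(d@x/n*100,2),y=round(d@y/n*100,2),z=round(-d[2]/n*100,2),roll=round(-dth/n,2)))
            th+=dth/n
        p=np.array(w[:3]); print(n,json.dumps(rows))
E
python3 -c "
from h import *
plan([(.45,-.1,.36,-76.9),(.52,.296,.33,-94.2)])"
```

```text
at [ 0.1299 -0.56    0.404 ] -76.95 t 0.15 F [ 0.4 -0.2  0.1] op 0.998
10 [{"x": -3.76, "y": -4.16, "z": 0.44, "roll": -0.0}, {"x": -3.76, "y": -4.16, "z": 0.44, "roll": -0.0}, {"x": -3.76, "y": -4.16, "z": 0.44, "roll": -0.0}, {"x": -3.76, "y": -4.16, "z": 0.44, "roll": -0.0}, {"x": -3.76, "y": -4.16, "z": 0.44, "roll": -0.0}, {"x": -3.76, "y": -4.16, "z": 0.44, "roll": -0.0}, {"x": -3.76, "y": -4.16, "z": 0.44, "roll": -0.0}, {"x": -3.76, "y": -4.16, "z": 0.44, "roll": -0.0}, {"x": -3.75, "y": -4.16, "z": 0.44, "roll": -0.0}, {"x": -3.75, "y": -4.16, "z": 0.44, "roll": -0.0}]
7 [{"x": -5.28, "y": -2.26, "z": 0.43, "roll": 2.47}, {"x": -5.38, "y": -2.03, "z": 0.43, "roll": 2.47}, {"x": -5.46, "y": -1.79, "z": 0.43, "roll": 2.47}, {"x": -5.53, "y": -1.56, "z": 0.43, "roll": 2.47}, {"x": -5.59, "y": -1.32, "z": 0.43, "roll": 2.47}, {"x": -5.64, "y": -1.07, "z": 0.43, "roll": 2.47}, {"x": -5.68, "y": -0.83, "z": 0.43, "roll": 2.47}]
```

move_arm(
  moves=[
    {"x": -3.8,"y": -4.2,"z": 0.4},
    {"x": -3.8,"y": -4.2,"z": 0.4},
    {"x": -3.8,"y": -4.2,"z": 0.4},
    {"x": -3.8,"y": -4.2,"z": 0.4},
    {"x": -3.8,"y": -4.2,"z": 0.4},
  ],
)

```text
validation failed for argument at $.mo...
```

move_arm(
  moves=[
    {"x": -3.8,"y": -4.2,"z": 0.4},
    {"x": -3.8,"y": -4.2,"z": 0.4},
    {"x": -3.8,"y": -4.2,"z": 0.4},
    {"x": -3.8,"y": -4.2,"z": 0.4},
    {"x": -3.8,"y": -4.2,"z": 0.4},
  ],
)

```text
validation failed for argument at $.mo...
```

```bash
python3 -c "
from h import *
save(shot('wrist'),'pics/w1.png')
plan([(.52,.296,.33,-94.2)])"
```

```text
at [ 0.1299 -0.56    0.4041] -76.94 t 0.2 F [-0.1  0.3 -0.3] op 1.002
16 [{"x": -4.66, "y": -3.58, "z": 0.46, "roll": 1.08}, {"x": -4.73, "y": -3.5, "z": 0.46, "roll": 1.08}, {"x": -4.79, "y": -3.41, "z": 0.46, "roll": 1.08}, {"x": -4.86, "y": -3.32, "z": 0.46, "roll": 1.08}, {"x": -4.92, "y": -3.22, "z": 0.46, "roll": 1.08}, {"x": -4.98, "y": -3.13, "z": 0.46, "roll": 1.08}, {"x": -5.04, "y": -3.04, "z": 0.46, "roll": 1.08}, {"x": -5.09, "y": -2.94, "z": 0.46, "roll": 1.08}, {"x": -5.15, "y": -2.84, "z": 0.46, "roll": 1.08}, {"x": -5.2, "y": -2.75, "z": 0.46, "roll": 1.08}, {"x": -5.25, "y": -2.65, "z": 0.46, "roll": 1.08}, {"x": -5.3, "y": -2.55, "z": 0.46, "roll": 1.08}, {"x": -5.35, "y": -2.45, "z": 0.46, "roll": 1.08}, {"x": -5.39, "y": -2.35, "z": 0.46, "roll": 1.08}, {"x": -5.43, "y": -2.25, "z": 0.46, "roll": 1.08}, {"x": -5.47, "y": -2.14, "z": 0.46, "roll": 1.08}]
```

The moves were refused, probably because every field has to be given.

move_arm(
  moves=[
    {"gripper": 100,"x": -3.8,"y": -4.2,"z": 0.4,"roll": 0},
    {"gripper": 100,"x": -3.8,"y": -4.2,"z": 0.4,"roll": 0},
    {"gripper": 100,"x": -3.8,"y": -4.2,"z": 0.4,"roll": 0},
    {"gripper": 100,"x": -3.8,"y": -4.2,"z": 0.4,"roll": 0},
    {"gripper": 100,"x": -3.8,"y": -4.2,"z": 0.4,"roll": 0},
  ],
)

```text
time_s: 0.82
eef_pos: [0.2922, -0.326, 0.3846]
eef_rot: [-0.0, 0.783, -0.622, 0.0]
wrist_force: [1.2, -0.2, -0.1]
opening: 1.004
```

move_arm(
  moves=[
    {"gripper": 100,"x": -3.8,"y": -4.2,"z": 0.4,"roll": 0},
    {"gripper": 100,"x": -3.8,"y": -4.2,"z": 0.4,"roll": 0},
    {"gripper": 100,"x": -3.8,"y": -4.2,"z": 0.4,"roll": 0},
    {"gripper": 100,"x": -3.8,"y": -4.2,"z": 0.4,"roll": 0},
    {"gripper": 100,"x": -3.8,"y": -4.2,"z": 0.4,"roll": 0},
  ],
)

```text
time_s: 1.45
eef_pos: [0.454, -0.0934, 0.3647]
eef_rot: [-0.0, 0.783, -0.622, 0.0]
wrist_force: [0.4, -1.6, 0.5]
opening: 0.999
```

```bash
python3 -c "
from h import *
save(shot('wrist'),'pics/w1.png')
plan([(.52,.296,.33,-94.2)])"
```

```text
at [ 0.4559 -0.0886  0.3643] -76.76 t 1.5 F [-2.2  4.  -0.5] op 0.999
7 [{"x": -5.14, "y": -2.15, "z": 0.49, "roll": 2.49}, {"x": -5.23, "y": -1.92, "z": 0.49, "roll": 2.49}, {"x": -5.31, "y": -1.7, "z": 0.49, "roll": 2.49}, {"x": -5.37, "y": -1.46, "z": 0.49, "roll": 2.49}, {"x": -5.43, "y": -1.23, "z": 0.49, "roll": 2.49}, {"x": -5.48, "y": -0.99, "z": 0.49, "roll": 2.49}, {"x": -5.52, "y": -0.75, "z": 0.49, "roll": 2.49}]
```

move_arm(
  moves=[
    {"gripper": 100,"x": -5.2,"y": -2.1,"z": 0.5,"roll": 2.5},
    {"gripper": 100,"x": -5.2,"y": -1.9,"z": 0.5,"roll": 2.5},
    {"gripper": 100,"x": -5.3,"y": -1.7,"z": 0.5,"roll": 2.5},
    {"gripper": 100,"x": -5.4,"y": -1.5,"z": 0.5,"roll": 2.5},
    {"gripper": 100,"x": -5.4,"y": -1.2,"z": 0.5,"roll": 2.5},
  ],
)

```text
time_s: 2.12
eef_pos: [0.4993, 0.1813, 0.3396]
eef_rot: [-0.0, 0.71, -0.704, 0.0]
wrist_force: [1.5, 0.5, -0.4]
opening: 0.999
```

move_arm(
  moves=[
    {"gripper": 100,"x": -5.5,"y": -1.0,"z": 0.5,"roll": 2.5},
    {"gripper": 100,"x": -5.5,"y": -0.8,"z": 0.5,"roll": 2.5},
    {"gripper": 100,"x": 0,"y": 0,"z": 0,"roll": 0},
    {"gripper": 100,"x": 0,"y": 0,"z": 0,"roll": 0},
  ],
)

```text
time_s: 2.62
eef_pos: [0.5184, 0.2892, 0.3292]
eef_rot: [-0.001, -0.68, 0.734, 0.0]
wrist_force: [-0.7, 0.6, -0.5]
opening: 0.999
```

```bash
python3 -c "
from h import *
s=shot('wrist')
save(s,'pics/w2.png')
v=np.hstack([np.load('pics/w1.npz')['img'],s['img']])
lin('pics/w12.png',cv2.resize(v,(800,300)))
lin('pics/w2c.png',cv2.resize(s['img'],(800,600),interpolation=cv2.INTER_CUBIC))
w=load('pics/w1.npz');print(proj(w,[(.4988,-.009,.06),(.5723,.035,.06),(.6094,-.0963,.104)]).round(0),proj(s,(.5204,.296,.014)).round(0))
plan([(.52,.296,.2,-94.2)])"
```

```text
[[193. 134.]
 [151.  28.]
 [335.  -1.]] [[269. 197.]]
at [0.5185 0.2886 0.3295] -94.45 t 2.67 F [ 0.3 -0.1 -0.8] op 1.0
3 [{"x": -0.25, "y": -0.03, "z": 4.32, "roll": -0.08}, {"x": -0.25, "y": -0.03, "z": 4.32, "roll": -0.08}, {"x": -0.25, "y": -0.03, "z": 4.32, "roll": -0.08}]
```

View pics/w2c.png

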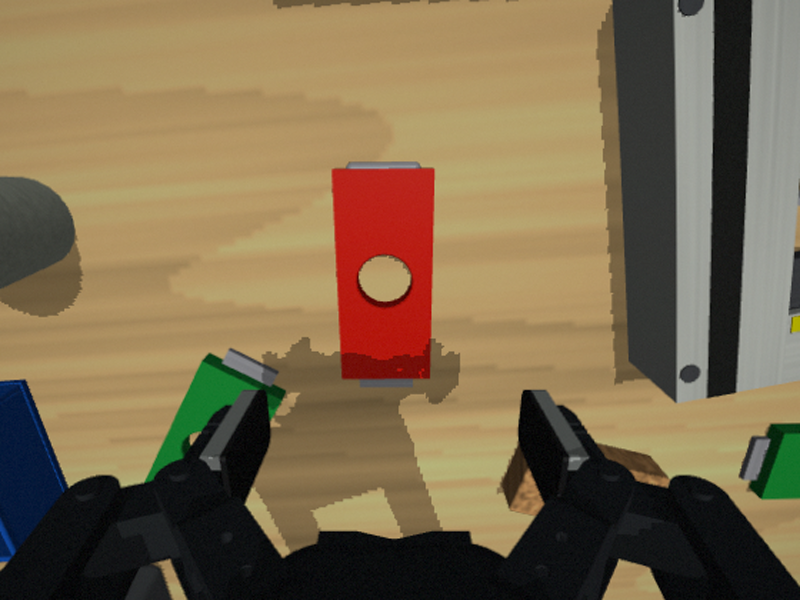

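The picture shows the red plate: corners (333,169), (434,168), (430,378), (342,378), hole (385,279). The wide nose strip is at the far (+x) end and the narrow tongue at the near end. Fingertips are at about (268,395) and (522,395).

```bash
python3 - <<'E'
from h import *
s=load('pics/w2.npz'); k=.7
P=at_z(s,np.array([(333,169),(434,168),(430,378),(342,378),(385,279)])*k,.014);print(P.round(4))
c=P[:4].mean(0); v=(P[0]+P[1]-P[2]-P[3])/2; w=(P[0]+P[3]-P[1]-P[2])/2
print('ctr',c.round(4),'len',np.linalg.norm(v).round(4),'wid',np.linalg.norm(w).round(4),'yaw',np.degrees(np.arctan2(v[1],v[0])).round(2),np.degrees(np.arctan2(-w[0],w[1])).round(2))
# height by triangulation with scene view hole and tips
a=load('pics/a0.npz');b=load('pics/b0.npz')
print(tri([(s,np.array((385,279))*k),(a,(200+677*.225,200+148*.225)),(b,(190+218/3.7,155+494/3.7))])[0].round(4))
o,d=ray(s,np.array([(268,395),(522,395)])*k)
Rt=Rq(ctrl.get_obs()['eef_rot']);p=np.array(ctrl.get_obs()['eef_pos'])
d=d/-(d@s['W'][:3,2])[:,None]; t=.085/np.linalg.norm(d[0]-d[1]); print('tips tool',((o+d*t-p)@Rt).round(4))
E
```

```text
[[0.5955 0.3213 0.014 ]
 [0.5913 0.2587 0.014 ]
 [0.4455 0.2685 0.014 ]
 [0.4505 0.3323 0.014 ]
 [0.5224 0.2949 0.014 ]]
ctr [0.5207 0.2952 0.014 ] len 0.1458 wid 0.0633 yaw -4.08 -4.13
[0.5208 0.2956 0.0091]
tips tool [[-0.0432 -0.0069  0.1597]
 [ 0.0418 -0.007   0.1596]]
```

move_arm(
  moves=[
    {"gripper": 100,"x": -0.4,"y": 0.7,"z": 4.5,"roll": -0.3},
    {"gripper": 100,"x": -0.3,"y": 0.7,"z": 4.5,"roll": 0},
    {"gripper": 100,"x": 0,"y": 0,"z": 4.0,"roll": 0},
    {"gripper": 100,"x": 0,"y": 0,"z": 2.6,"roll": 0},
    {"gripper": 100,"x": 0,"y": 0,"z": 0,"roll": 0},
  ],
)

```text
time_s: 3.3
eef_pos: [0.5044, 0.2955, 0.1719]
eef_rot: [-0.002, -0.68, 0.733, 0.001]
wrist_force: [-0.4, -0.3, -0.6]
opening: 1.0
```

```bash
python3 -c "
from h import *
plan([(.5057,.2963,.172,-94.1)])"
```

```text
at [0.5044 0.2955 0.1719] -94.26 t 3.3 F [-0.4 -0.3 -0.6] op 1.0
1 [{"x": -0.09, "y": -0.13, "z": -0.01, "roll": -0.16}]
```

move_arm(
  moves=[
    {"gripper": 0,"x": 0,"y": -0.1,"z": 0,"roll": 0},
    {"gripper": 0,"x": 0,"y": 0,"z": 0,"roll": 0},
    {"gripper": 0,"x": 0,"y": 0,"z": 0,"roll": 0},
    {"gripper": 0,"x": 0,"y": 0,"z": 0,"roll": 0},
  ],
)

```text
time_s: 3.8
eef_pos: [0.5075, 0.2973, 0.1762]
eef_rot: [0.002, -0.681, 0.732, -0.001]
wrist_force: [0.3, -1.8, 7.0]
opening: 0.724
```

move_arm(
  moves=[
    {"gripper": 0,"x": 0,"y": 0,"z": 0,"roll": 0},
    {"gripper": 0,"x": 0,"y": 0,"z": -4,"roll": 0},
    {"gripper": 0,"x": 0,"y": 0,"z": -6,"roll": 0},
    {"gripper": 0,"x": 0,"y": 0,"z": 0,"roll": 0},
  ],
)

```text
time_s: 4.3
eef_pos: [0.5085, 0.2981, 0.2802]
eef_rot: [0.006, -0.681, 0.732, -0.002]
wrist_force: [0.6, -0.6, -2.5]
opening: 0.721
```

```bash
python3 -c "
from h import *
s=shot('wrist')
save(s,'pics/w3.png')
plan([(.380,.0104,.262,-82.67),(.380,.0104,.236,-82.67)])"
```

```text
at [0.5072 0.2976 0.277 ] -94.14 t 4.35 F [-1.2  0.4 -3.2] op 0.726
6 [{"x": 4.93, "y": 1.77, "z": 0.25, "roll": -1.91}, {"x": 4.87, "y": 1.93, "z": 0.25, "roll": -1.91}, {"x": 4.8, "y": 2.09, "z": 0.25, "roll": -1.91}, {"x": 4.73, "y": 2.25, "z": 0.25, "roll": -1.91}, {"x": 4.65, "y": 2.41, "z": 0.25, "roll": -1.91}, {"x": 4.57, "y": 2.56, "z": 0.25, "roll": -1.91}]
1 [{"x": 0.0, "y": 0.0, "z": 2.6, "roll": -0.0}]
```

View pics/w3.png

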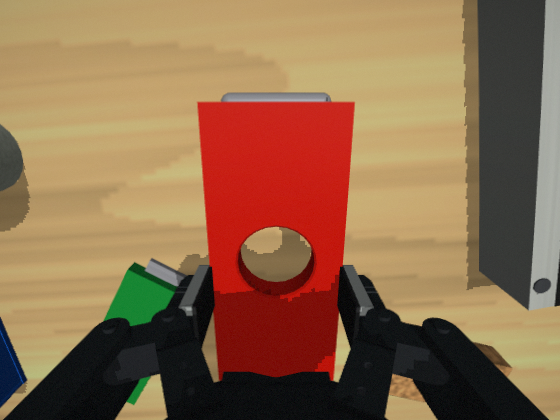

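The fingers gripped the plate's full depth: the tips touched the bench (7 N, TCP pushed up 4 mm). I'll set the plate back down and regrip about 7 mm higher, so the fingers hold only the upper part.

move_arm(
  moves=[
    {"gripper": 0,"x": 0,"y": 0,"z": 4,"roll": 0},
    {"gripper": 0,"x": 0,"y": 0,"z": 4,"roll": 0},
    {"gripper": 0,"x": 0,"y": 0,"z": 1.5,"roll": 0},
    {"gripper": 100,"x": 0,"y": 0,"z": 0,"roll": 0},
    {"gripper": 100,"x": 0,"y": 0,"z": 0,"roll": 0},
  ],
)

```text
time_s: 4.97
eef_pos: [0.5066, 0.2974, 0.1792]
eef_rot: [0.0, -0.681, 0.732, -0.0]
wrist_force: [-0.6, -0.1, 0.3]
opening: 1.002
```

move_arm(
  moves=[
    {"gripper": 100,"x": 0,"y": -0.8,"z": -0.7,"roll": 0},
    {"gripper": 100,"x": 0,"y": 0,"z": 0,"roll": 0},
    {"gripper": 0,"x": 0,"y": 0,"z": 0,"roll": 0},
    {"gripper": 0,"x": 0,"y": 0,"z": 0,"roll": 0},
    {"gripper": 0,"x": 0,"y": 0,"z": 0,"roll": 0},
  ],
)

```text
time_s: 5.6
eef_pos: [0.5146, 0.297, 0.1868]
eef_rot: [0.001, -0.681, 0.732, -0.0]
wrist_force: [-0.6, 1.1, 12.7]
opening: 0.379
```

```bash
python3 -c "
from h import *
plan([(.38,.0104,.2,-82.7)])"
```

```text
at [0.5146 0.297  0.1868] -94.15 t 5.6 F [-0.6  1.1 12.7] op 0.379
6 [{"x": 4.93, "y": 1.89, "z": -0.22, "roll": -1.91}, {"x": 4.86, "y": 2.06, "z": -0.22, "roll": -1.91}, {"x": 4.79, "y": 2.22, "z": -0.22, "roll": -1.91}, {"x": 4.71, "y": 2.37, "z": -0.22, "roll": -1.91}, {"x": 4.63, "y": 2.53, "z": -0.22, "roll": -1.91}, {"x": 4.54, "y": 2.68, "z": -0.22, "roll": -1.91}]
```

The fingers closed over the plate's top this time, so the first grip already held only the upper ~4 mm. I'll reopen, go down 10 mm and grip again.

move_arm(
  moves=[
    {"gripper": 100,"x": 0,"y": 0,"z": 0,"roll": 0},
    {"gripper": 100,"x": 0,"y": 0,"z": 0,"roll": 0},
    {"gripper": 100,"x": 0,"y": 0,"z": 1.1,"roll": 0},
    {"gripper": 100,"x": 0,"y": 0,"z": 0,"roll": 0},
  ],
)

```text
time_s: 6.1
eef_pos: [0.5134, 0.2964, 0.1731]
eef_rot: [-0.001, -0.681, 0.732, 0.001]
wrist_force: [0.8, -0.7, -0.1]
opening: 1.003
```

```bash
python3 -c "
from h import *
s=shot('wrist');save(s,'pics/w4.png')
h=cv2.cvtColor(s['img'],cv2.COLOR_RGB2HSV);m=(((h[...,0]<6)|(h[...,0]>174))&(h[...,1]>150)&(h[...,2]>60)).astype(np.uint8)
c=max(cv2.findContours(m,0,2)[0],key=cv2.contourArea);h=cv2.approxPolyDP(c,6,True)[:,0];print(h.tolist());print(at_z(s,h,.014).round(4).tolist())
plan([(.38,.0104,.2,-82.7)])"
```

```text
[[202, 128], [219, 380], [223, 371], [327, 371], [334, 381], [358, 130]]
[[0.5907, 0.321, 0.014], [0.4581, 0.3319, 0.014], [0.4643, 0.3288, 0.014], [0.4601, 0.2728, 0.014], [0.4527, 0.269, 0.014], [0.5854, 0.2581, 0.014]]
at [0.5136 0.2965 0.1736] -94.15 t 6.15 F [ 0.2 -0.7 -0.4] op 0.998
6 [{"x": 4.92, "y": 1.88, "z": -0.44, "roll": -1.91}, {"x": 4.85, "y": 2.04, "z": -0.44, "roll": -1.91}, {"x": 4.78, "y": 2.2, "z": -0.44, "roll": -1.91}, {"x": 4.7, "y": 2.36, "z": -0.44, "roll": -1.91}, {"x": 4.62, "y": 2.51, "z": -0.44, "roll": -1.91}, {"x": 4.54, "y": 2.67, "z": -0.44, "roll": -1.91}]
```

move_arm(
  moves=[
    {"gripper": 0,"x": 0,"y": 0,"z": 0,"roll": 0},
    {"gripper": 0,"x": 0,"y": 0,"z": 0,"roll": 0},
    {"gripper": 0,"x": 0,"y": 0,"z": 0,"roll": 0},
    {"gripper": 0,"x": 0,"y": 0,"z": 0,"roll": 0},
  ],
)

```text
time_s: 6.65
eef_pos: [0.5145, 0.2968, 0.1753]
eef_rot: [0.001, -0.681, 0.732, -0.0]
wrist_force: [-0.8, -0.0, 4.7]
opening: 0.729
```

move_arm(
  moves=[
    {"gripper": 0,"x": 0,"y": 0,"z": -5,"roll": 0},
    {"gripper": 0,"x": 0,"y": 0,"z": -5.5,"roll": 0},
    {"gripper": 0,"x": 0,"y": 0,"z": 0,"roll": 0},
  ],
)

```text
time_s: 7.02
eef_pos: [0.5159, 0.2974, 0.2843]
eef_rot: [0.004, -0.681, 0.732, -0.002]
wrist_force: [0.7, -0.4, -2.2]
opening: 0.723
```

```bash
python3 -c "
from h import *
plan([(.3918,.0119,.262,-82.67),(.3918,.0119,.245,-82.67)])"
```

```text
at [0.5159 0.2974 0.2843] -94.14 t 7.03 F [ 0.7 -0.4 -2.2] op 0.723
6 [{"x": 4.89, "y": 1.72, "z": 0.37, "roll": -1.91}, {"x": 4.83, "y": 1.88, "z": 0.37, "roll": -1.91}, {"x": 4.77, "y": 2.04, "z": 0.37, "roll": -1.91}, {"x": 4.7, "y": 2.2, "z": 0.37, "roll": -1.91}, {"x": 4.62, "y": 2.35, "z": 0.37, "roll": -1.91}, {"x": 4.54, "y": 2.51, "z": 0.37, "roll": -1.91}]
1 [{"x": 0.0, "y": 0.0, "z": 1.7, "roll": 0.0}]
```

move_arm(
  moves=[
    {"gripper": 0,"x": 4.9,"y": 1.7,"z": 0.2,"roll": -1.9},
    {"gripper": 0,"x": 4.8,"y": 1.9,"z": 0.2,"roll": -1.9},
    {"gripper": 0,"x": 4.8,"y": 2.0,"z": 0.2,"roll": -1.9},
    {"gripper": 0,"x": 4.7,"y": 2.2,"z": 0.2,"roll": -1.9},
    {"gripper": 0,"x": 4.6,"y": 2.3,"z": 0.2,"roll": -1.9},
  ],
)

```text
time_s: 7.65
eef_pos: [0.4098, 0.0579, 0.268]
eef_rot: [0.001, 0.74, -0.673, -0.001]
wrist_force: [0.8, -1.0, -1.9]
opening: 0.725
```

move_arm(
  moves=[
    {"gripper": 0,"x": 4.6,"y": 2.5,"z": 0.2,"roll": -1.9},
    {"gripper": 0,"x": 0,"y": 0,"z": 0.5,"roll": 0},
    {"gripper": 0,"x": 0,"y": 0,"z": 0,"roll": 0},
  ],
)

```text
time_s: 8.02
eef_pos: [0.3903, 0.011, 0.2615]
eef_rot: [0.0, 0.75, -0.662, -0.001]
wrist_force: [0.6, 0.2, -3.9]
opening: 0.728
```

```bash
python3 -c "
from h import *
s=shot('wrist');save(s,'pics/w5.png')
h=cv2.cvtColor(s['img'],cv2.COLOR_RGB2HSV);m=(((h[...,0]<6)|(h[...,0]>174))&(h[...,1]>150)&(h[...,2]>60)).astype(np.uint8)
c=max(cv2.findContours(m,0,2)[0],key=cv2.contourArea);h=cv2.approxPolyDP(c,6,True)[:,0];print(h.tolist())
z=ctrl.get_obs()['eef_pos'][2]-.1753+.014;print(z,at_z(s,h,z).round(4).tolist())
plan([(.3918,.0119,.235,-82.67)])"
```

```text
[[201, 131], [219, 380], [224, 371], [327, 371], [332, 380], [353, 133]]
0.10054537790724126 [[0.4601, 0.0515, 0.1005], [0.3272, 0.0355, 0.1005], [0.334, 0.0332, 0.1005], [0.3411, -0.0228, 0.1005], [0.335, -0.0268, 0.1005], [0.4671, -0.0107, 0.1005]]
at [0.3907 0.0114 0.2618] -82.75 t 8.07 F [-0.3 -0.3 -2.2] op 0.722
1 [{"x": -0.03, "y": -0.12, "z": 2.68, "roll": -0.08}]
```

View pics/w5.png

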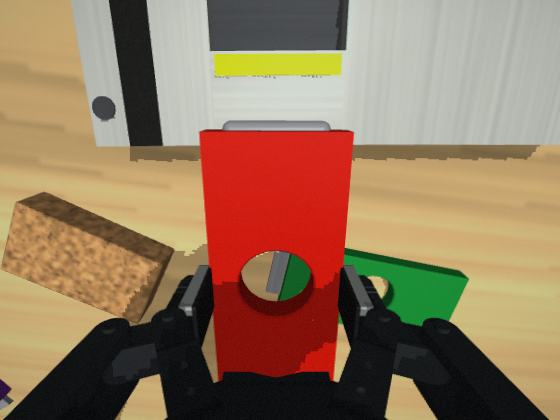

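The plate is held straight: its nose is at row 121 and the module edge at row 146. The yellow stripe (214–342) is centred on the plate (201–353). Next I press the nose on the module edge to tilt it in the grip.

move_arm(
  moves=[
    {"gripper": 0,"x": 0,"y": 0,"z": 2.4,"roll": 0},
    {"gripper": 0,"x": 0,"y": 0,"z": 0.5,"roll": 0},
    {"gripper": 0,"x": 0,"y": 0,"z": 0.4,"roll": 0},
    {"gripper": 0,"x": 0,"y": 0,"z": 0.4,"roll": 0},
    {"gripper": 0,"x": 0,"y": 0,"z": 0,"roll": 0},
  ],
)

```text
time_s: 8.7
eef_pos: [0.391, 0.0116, 0.2261]
eef_rot: [0.0, 0.751, -0.66, -0.001]
wrist_force: [-4.8, 1.3, 4.7]
opening: 0.721
```

```bash
python3 -c "
from h import *
plan([(.3918,.0119,.221,-82.67)])
w=load('pics/w5.npz');P=at_z(w,[(208,50),(347,50),(214,76),(342,75),(95,146),(540,144)],.06);print(P.round(4).tolist())
s=shot('wrist');save(s,'pics/w6.png')
h=cv2.cvtColor(s['img'],cv2.COLOR_RGB2HSV);m=(((h[...,0]<6)|(h[...,0]>174))&(h[...,1]>150)&(h[...,2]>60)).astype(np.uint8)
c=max(cv2.findContours(m,0,2)[0],key=cv2.contourArea);h=cv2.approxPolyDP(c,6,True)[:,0];print(h.tolist())"
```

```text
at [0.391  0.0116 0.2261] -82.65 t 8.7 F [-4.8  1.3  4.7] op 0.721
1 [{"x": -0.02, "y": -0.08, "z": 0.51, "roll": 0.02}]
[[0.496, 0.0592, 0.06], [0.5047, -0.0098, 0.06], [0.4843, 0.0554, 0.06], [0.4929, -0.0095, 0.06], [0.4409, 0.1185, 0.06], [0.4731, -0.1255, 0.06]]
[[200, 128], [193, 141], [222, 375], [329, 372], [359, 135], [352, 128]]
```

move_arm(
  moves=[
    {"gripper": 0,"x": 0,"y": 0,"z": 0.4,"roll": 0},
    {"gripper": 0,"x": 0,"y": 0,"z": 0.3,"roll": 0},
    {"gripper": 0,"x": 0,"y": 0,"z": 0,"roll": 0},
  ],
)

```text
time_s: 9.12
eef_pos: [0.3912, 0.0115, 0.2191]
eef_rot: [-0.0, 0.751, -0.66, -0.0]
wrist_force: [-2.9, 2.2, 4.2]
opening: 0.724
```

```bash
cat >> h.py <<'E'
def tilt(s,p0=None):
    """fit plate (origin, pitch) in tool frame from nose top corners; plate x = -tool y"""
    h=cv2.cvtColor(s['img'],cv2.COLOR_RGB2HSV);m=(((h[...,0]<6)|(h[...,0]>174))&(h[...,1]>150)&(h[...,2]>60)).astype(np.uint8)
    c=max(cv2.findContours(m,0,2)[0],key=cv2.contourArea)[:,0];q=cv2.approxPolyDP(c[:,None],4,True)[:,0];return q.tolist()
E
python3 -c "
from h import *
plan([(.3918,.0119,.221,-82.67)])
s=shot('wrist');save(s,'pics/w7.png');b=shot('side');save(b,'pics/b7.png')
print(tilt(s))
A=cv2.resize(s['img'],(400,300));B=cv2.resize(b['img'][180:280,270:390],(400,333),interpolation=cv2.INTER_CUBIC)
a=shot('scene');save(a,'pics/a7.png');C=cv2.resize(a['img'][150:250,200:320],(400,333),interpolation=cv2.INTER_CUBIC)
u=np.zeros((333,800,3),np.uint8);u[:,:400]=B;u[:300,400:]=A;lin('pics/m7.png',u)"
```

```text
at [0.3912 0.0115 0.2191] -82.67 t 9.12 F [-2.9  2.2  4.2] op 0.724
1 [{"x": -0.03, "y": -0.07, "z": -0.19, "roll": 0.0}]
[[194, 127], [186, 139], [225, 366], [326, 366], [364, 137], [357, 127], [339, 127], [335, 133], [216, 133], [212, 127]]
```

View pics/m7.png

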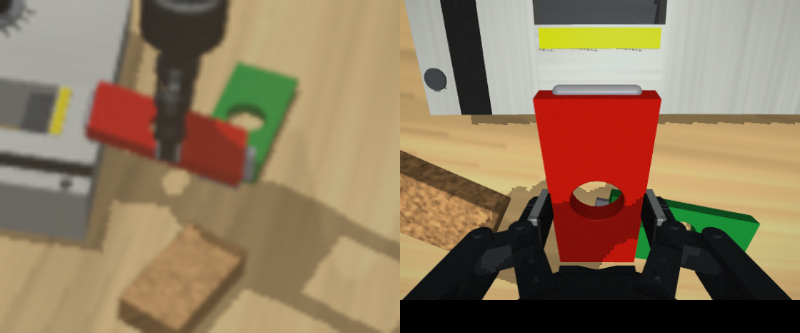

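```bash
python3 - <<'E'
from h import *
Tc=None
for f,pz,px in [('w5',None,[(201,132),(353,132)]),('w7',None,[(186,139),(364,137)])]:
    s=load(f'pics/{f}.npz'); o,d=ray(s,px); d=d/-(d@s['W'][:3,2])[:,None]; t=.064/np.linalg.norm(d[0]-d[1]); P=(o+d*t)
    p={'w5':[.3907,.0114,.2618],'w7':[.3912,.0115,.2191]}[f]; th=np.radians(-82.7)
    X=np.array([[np.cos(th),np.sin(th),0],[np.sin(th),-np.cos(th),0],[0,0,-1]])
    print(f,((P-p)@X.T).round(4),'world z',P[:,2].round(4))
E
```

```text
w5 [[-0.0317 -0.0733  0.1641]
 [ 0.0323 -0.0732  0.1641]] world z [0.0977 0.0977]
w7 [[-0.0328 -0.073   0.1433]
 [ 0.0311 -0.0737  0.1435]] world z [0.0758 0.0756]
```

Tilt is about 15° by geometry and image, slightly over. I'll raise the arm and go straight along the plate axis into the recess, then trim the tilt by pressing the tongue on the floor.

move_arm(
  moves=[
    {"gripper": 0,"x": 0,"y": 0,"z": -4.6,"roll": 0},
    {"gripper": 0,"x": 0,"y": -3,"z": -1.0,"roll": 0},
    {"gripper": 0,"x": 0,"y": -5,"z": 0,"roll": 0},
    {"gripper": 0,"x": 0,"y": -5,"z": 0,"roll": 0},
    {"gripper": 0,"x": 0,"y": -4.5,"z": 0,"roll": 0},
  ],
)

```text
time_s: 9.9
eef_pos: [0.5664, 0.0332, 0.2744]
eef_rot: [-0.0, 0.75, -0.661, 0.0]
wrist_force: [-0.1, -0.5, -2.5]
opening: 0.723
```

move_arm(
  moves=[
    {"gripper": 0,"x": 0,"y": -2.1,"z": 0,"roll": 0},
    {"gripper": 0,"x": 0,"y": 0,"z": 0,"roll": 0},
    {"gripper": 0,"x": 0,"y": 0,"z": 0,"roll": 0},
  ],
)

```text
time_s: 10.28
eef_pos: [0.5845, 0.0357, 0.2739]
eef_rot: [0.001, 0.75, -0.661, -0.001]
wrist_force: [0.6, 1.0, -1.7]
opening: 0.722
```

```bash
python3 -c "
from h import *
plan([(.586,.0362,.248,-82.7)])
s=shot('wrist');save(s,'pics/w8.png');b=shot('side');save(b,'pics/b8.png');print(tilt(s))
A=cv2.resize(s['img'],(400,300));B=cv2.resize(b['img'][150:250,200:320],(400,333),interpolation=cv2.INTER_CUBIC)
u=np.zeros((333,800,3),np.uint8);u[:,:400]=B;u[:300,400:]=A;lin('pics/m8.png',u)"
```

```text
at [0.5845 0.0357 0.2739] -82.75 t 10.28 F [ 0.6  1.  -1.7] op 0.722
1 [{"x": -0.04, "y": -0.15, "z": 2.59, "roll": -0.05}]
[[196, 126], [189, 138], [224, 371], [327, 371], [362, 134], [355, 126], [332, 131], [221, 131], [214, 125]]
```

View pics/m8.png

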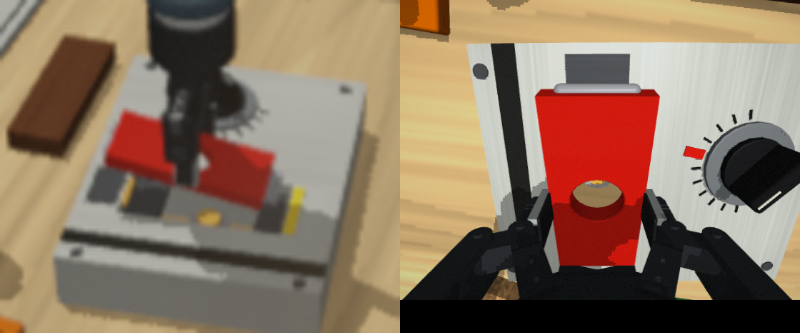

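The plate is over the recess and laterally centred (catch patch 565–630, plate 537–660 in the right panel), tongue end low near the lip. Now I lower it.

move_arm(
  moves=[
    {"gripper": 0,"x": 0,"y": -0.2,"z": 1.6,"roll": 0},
    {"gripper": 0,"x": 0,"y": 0,"z": 1.2,"roll": 0},
    {"gripper": 0,"x": 0,"y": 0,"z": 0.3,"roll": 0},
    {"gripper": 0,"x": 0,"y": 0,"z": 0,"roll": 0},
  ],
)

```text
time_s: 10.88
eef_pos: [0.5872, 0.0359, 0.2431]
eef_rot: [0.0, 0.75, -0.661, -0.0]
wrist_force: [-0.0, 1.4, -2.8]
opening: 0.719
```

move_arm(
  moves=[
    {"gripper": 0,"x": 0,"y": 0,"z": 0.3,"roll": 0},
    {"gripper": 0,"x": 0,"y": 0,"z": 0.2,"roll": 0},
    {"gripper": 0,"x": 0,"y": 0,"z": 0,"roll": 0},
  ],
)

```text
time_s: 11.25
eef_pos: [0.5874, 0.0359, 0.2387]
eef_rot: [0.0, 0.75, -0.661, -0.0]
wrist_force: [-0.2, -0.1, -1.9]
opening: 0.719
```

move_arm(
  moves=[
    {"gripper": 0,"x": 0,"y": 0,"z": 0.2,"roll": 0},
    {"gripper": 0,"x": 0,"y": 0,"z": 0,"roll": 0},
  ],
)

```text
time_s: 11.5
eef_pos: [0.5877, 0.0359, 0.237]
eef_rot: [-0.0, 0.75, -0.661, 0.0]
wrist_force: [0.8, -0.1, -0.1]
opening: 0.723
```

move_arm(
  moves=[
    {"gripper": 0,"x": 0,"y": 0,"z": 0.2,"roll": 0},
    {"gripper": 0,"x": 0,"y": 0,"z": 0,"roll": 0},
  ],
)

```text
time_s: 11.75
eef_pos: [0.5879, 0.0359, 0.2353]
eef_rot: [-0.001, 0.75, -0.661, 0.001]
wrist_force: [2.1, 0.1, 2.3]
opening: 0.726
```

```bash
python3 - <<'E'
from h import *
plan([(.586,.0362,.235,-82.7)])
s=shot('wrist');save(s,'pics/w9.png');q=tilt(s);print(q)
for px in ([(189,138),(362,134)],):
    w=load('pics/w8.npz');o,d=ray(w,px);d=d/-(d@w['W'][:3,2])[:,None];t=.064/np.linalg.norm(d[0]-d[1]);P=(o+d*t);print((P-[.5845,.0357,.2739]).round(4))
E
```

```text
at [0.5879 0.0359 0.2353] -82.75 t 11.75 F [2.1 0.1 2.3] op 0.726
1 [{"x": -0.06, "y": 0.19, "z": 0.03, "roll": -0.05}]
[[198, 125], [191, 138], [223, 373], [329, 372], [361, 133], [353, 125]]
[[ 0.0682  0.0415 -0.1468]
 [ 0.0777 -0.0218 -0.1472]]
```

The tongue is on the recess floor: contact at TCP z 0.238, whereas on the lip it would have been about 14 mm higher. The tilt is about 12°. Pushing toward the lip.

move_arm(
  moves=[
    {"gripper": 0,"x": 0,"y": 0.4,"z": 0,"roll": 0},
    {"gripper": 0,"x": 0,"y": 0.4,"z": 0,"roll": 0},
    {"gripper": 0,"x": 0,"y": 0,"z": 0,"roll": 0},
  ],
)

```text
time_s: 12.18
eef_pos: [0.5791, 0.0348, 0.2347]
eef_rot: [0.0, 0.75, -0.661, -0.0]
wrist_force: [0.6, 0.1, 2.0]
opening: 0.723
```

move_arm(
  moves=[
    {"gripper": 0,"x": 0,"y": 0.4,"z": 0,"roll": 0},
    {"gripper": 0,"x": 0,"y": 0.2,"z": 0,"roll": 0},
    {"gripper": 0,"x": 0,"y": 0,"z": 0,"roll": 0},
  ],
)

```text
time_s: 12.55
eef_pos: [0.5733, 0.0341, 0.2347]
eef_rot: [0.0, 0.75, -0.661, -0.0]
wrist_force: [2.3, -1.0, 1.3]
opening: 0.724
```

move_arm(
  moves=[
    {"gripper": 0,"x": 0,"y": 0.2,"z": 0,"roll": 0},
    {"gripper": 0,"x": 0,"y": 0,"z": 0,"roll": 0},
  ],
)

```text
time_s: 12.8
eef_pos: [0.5714, 0.0339, 0.2347]
eef_rot: [0.0, 0.75, -0.661, -0.0]
wrist_force: [2.3, 0.6, 3.3]
opening: 0.726
```

move_arm(
  moves=[
    {"gripper": 0,"x": 0,"y": 0.2,"z": 0,"roll": 0},
    {"gripper": 0,"x": 0,"y": 0,"z": 0,"roll": 0},
  ],
)

```text
time_s: 13.05
eef_pos: [0.5694, 0.0336, 0.2347]
eef_rot: [0.0, 0.75, -0.661, -0.0]
wrist_force: [1.8, -0.1, 2.4]
opening: 0.721
```

move_arm(
  moves=[
    {"gripper": 0,"x": 0,"y": 0.2,"z": 0,"roll": 0},
    {"gripper": 0,"x": 0,"y": 0,"z": 0,"roll": 0},
  ],
)

```text
time_s: 13.3
eef_pos: [0.5678, 0.0334, 0.2349]
eef_rot: [-0.0, 0.75, -0.661, 0.0]
wrist_force: [4.1, 0.9, 2.4]
opening: 0.726
```

move_arm(
  moves=[
    {"gripper": 0,"x": 0,"y": 0.2,"z": 0,"roll": 0},
    {"gripper": 0,"x": 0,"y": 0,"z": 0,"roll": 0},
  ],
)

```text
time_s: 13.55
eef_pos: [0.5669, 0.0333, 0.2357]
eef_rot: [-0.002, 0.75, -0.661, 0.002]
wrist_force: [8.2, 2.8, 0.8]
opening: 0.724
```

```bash
python3 - <<'E'
from h import *
plan([(.586,.0362,.235,-82.7)])
s=shot('wrist');save(s,'pics/w10.png');print(tilt(s))
b=shot('side');save(b,'pics/b10.png')
A=cv2.resize(s['img'],(400,300));B=cv2.resize(b['img'][160:240,210:306],(400,333),interpolation=cv2.INTER_CUBIC)
u=np.zeros((333,800,3),np.uint8);u[:,:400]=B;u[:300,400:]=A;lin('pics/m10.png',u)
E
```

```text
at [0.5669 0.0333 0.2357] -82.76 t 13.55 F [8.2 2.8 0.8] op 0.724
1 [{"x": -0.05, "y": -1.93, "z": 0.07, "roll": -0.06}]
[[198, 125], [190, 133], [223, 372], [328, 371], [361, 133], [349, 124], [333, 129]]
```

View pics/m10.png

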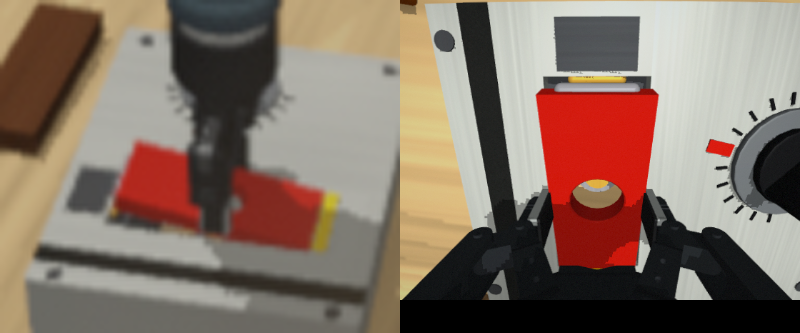

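Left panel: the plate body is against the yellow stripe, tongue under the lip. Right panel: the roller shows just past the nose at (600,78). Next I let it down in the grip and release.

move_arm(
  moves=[
    {"gripper": 0,"x": 0,"y": 0,"z": 0.3,"roll": 0},
    {"gripper": 0,"x": 0,"y": 0,"z": 0.3,"roll": 0},
    {"gripper": 0,"x": 0,"y": 0,"z": 0,"roll": 0},
  ],
)

```text
time_s: 14.02
eef_pos: [0.5675, 0.0333, 0.2304]
eef_rot: [-0.002, 0.75, -0.661, 0.002]
wrist_force: [9.6, 3.5, 5.3]
opening: 0.72
```

```bash
python3 - <<'E'
from h import *
plan([(.586,.0362,.235,-82.7)])
s=shot('wrist');save(s,'pics/w11.png');print(tilt(s))
E
```

```text
at [0.5675 0.0333 0.2304] -82.76 t 14.03 F [9.6 3.5 5.3] op 0.72
1 [{"x": -0.06, "y": -1.87, "z": -0.46, "roll": -0.06}]
[[200, 124], [194, 138], [221, 377], [224, 371], [270, 376], [327, 371], [330, 379], [357, 129], [350, 124]]
```

move_arm(
  moves=[
    {"gripper": 100,"x": 0,"y": 0,"z": 0,"roll": 0},
    {"gripper": 100,"x": 0,"y": 0,"z": 0,"roll": 0},
    {"gripper": 100,"x": 0,"y": 0,"z": -4.5,"roll": 0},
    {"gripper": 0,"x": 0,"y": -5,"z": 0,"roll": 0},
    {"gripper": 0,"x": 0,"y": 0,"z": 0,"roll": 0},
  ],
)

```text
time_s: 14.7
eef_pos: [0.6168, 0.0394, 0.2737]
eef_rot: [-0.0, 0.75, -0.661, 0.0]
wrist_force: [-1.5, -0.0, 0.5]
opening: 0.605
```

move_arm(
  moves=[
    {"gripper": 0,"x": 0,"y": 0,"z": 0,"roll": 0},
    {"gripper": 0,"x": 0,"y": 0,"z": 0,"roll": 0},
    {"gripper": 0,"x": 0,"y": 0,"z": 0,"roll": 0},
  ],
)

```text
time_s: 15.08
eef_pos: [0.6145, 0.0394, 0.2734]
eef_rot: [0.0, 0.75, -0.661, -0.0]
wrist_force: [0.4, 0.1, 0.2]
opening: 0.001
```

```bash
python3 - <<'E'
from h import *
plan([(.6176,.0402,.25,-82.7)])
s=shot('wrist');save(s,'pics/w12.png');print(tilt(s))
b=shot('side');save(b,'pics/b12.png')
A=cv2.resize(s['img'],(400,300));B=cv2.resize(b['img'][160:240,210:306],(400,333),interpolation=cv2.INTER_CUBIC)
u=np.zeros((333,800,3),np.uint8);u[:,:400]=B;u[:300,400:]=A;lin('pics/m12.png',u)
E
```

```text
at [0.6145 0.0394 0.2734] -82.76 t 15.07 F [0.4 0.1 0.2] op 0.001
1 [{"x": -0.04, "y": -0.31, "z": 2.34, "roll": -0.06}]
[[225, 196], [221, 205], [230, 313], [243, 301], [252, 269], [261, 269], [263, 259], [288, 259], [291, 269], [304, 274], [308, 300], [322, 314], [327, 197], [238, 201]]
```

View pics/m12.png

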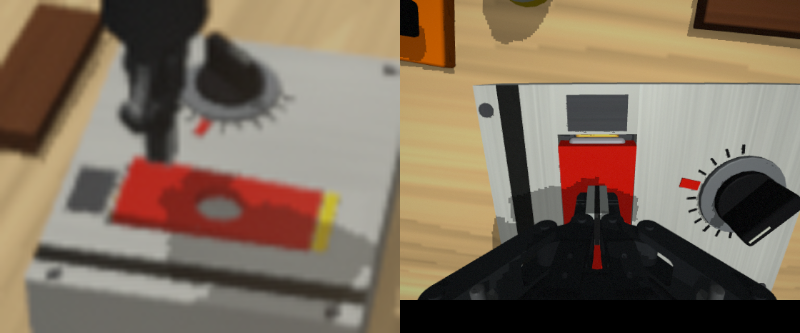

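The plate lies with its nose resting on the roller and the tongue under the lip. Pressing down near the nose.

move_arm(
  moves=[
    {"gripper": 0,"x": 0,"y": -0.3,"z": 1.6,"roll": 0},
    {"gripper": 0,"x": 0,"y": 0,"z": 1.0,"roll": 0},
    {"gripper": 0,"x": 0,"y": 0,"z": 0.3,"roll": 0},
    {"gripper": 0,"x": 0,"y": 0,"z": 0.3,"roll": 0},
    {"gripper": 0,"x": 0,"y": 0,"z": 0,"roll": 0},
  ],
)

```text
time_s: 15.8
eef_pos: [0.6178, 0.0398, 0.2423]
eef_rot: [0.001, 0.751, -0.661, -0.001]
wrist_force: [-6.6, -0.7, 9.9]
opening: 0.002
```

move_arm(
  moves=[
    {"gripper": 0,"x": 0,"y": 0,"z": 0.3,"roll": 0},
    {"gripper": 0,"x": 0,"y": 0,"z": 0.2,"roll": 0},
    {"gripper": 0,"x": 0,"y": 0,"z": 0,"roll": 0},
  ],
)

```text
time_s: 16.18
eef_pos: [0.6181, 0.0398, 0.2362]
eef_rot: [0.0, 0.75, -0.661, -0.0]
wrist_force: [0.4, -0.6, 0.2]
opening: 0.001
```

move_arm(
  moves=[
    {"gripper": 0,"x": 0,"y": 0,"z": 0.2,"roll": 0},
    {"gripper": 0,"x": 0,"y": 0,"z": 0.2,"roll": 0},
    {"gripper": 0,"x": 0,"y": 0,"z": 0,"roll": 0},
  ],
)

```text
time_s: 16.55
eef_pos: [0.6183, 0.0398, 0.2335]
eef_rot: [0.0, 0.75, -0.661, 0.0]
wrist_force: [-2.8, -0.2, 7.6]
opening: -0.0
```

It snapped past the catch: the force dropped to 0, then I met firm contact at z 0.2335, which is table-top level. One firm press to confirm it is home, then lift and look.

move_arm(
  moves=[
    {"gripper": 0,"x": 0,"y": 0,"z": 0.3,"roll": 0},
    {"gripper": 0,"x": 0,"y": 0,"z": 0.2,"roll": 0},
    {"gripper": 0,"x": 0,"y": 0,"z": 0,"roll": 0},
  ],
)

```text
time_s: 16.92
eef_pos: [0.6185, 0.0399, 0.2333]
eef_rot: [0.0, 0.751, -0.661, 0.0]
wrist_force: [-19.5, 1.4, 40.5]
opening: -0.001
```

move_arm(
  moves=[
    {"gripper": 0,"x": 0,"y": 0,"z": -4,"roll": 0},
    {"gripper": 100,"x": 0,"y": 0,"z": -5,"roll": 0},
    {"gripper": 100,"x": 4,"y": 0,"z": -2,"roll": 0},
    {"gripper": 100,"x": 4,"y": 0,"z": 0,"roll": 0},
    {"gripper": 100,"x": 0,"y": 0,"z": 0,"roll": 0},
  ],
)

```text
time_s: 17.55
eef_pos: [0.6286, -0.0422, 0.3381]
eef_rot: [-0.0, 0.749, -0.662, 0.001]
wrist_force: [0.3, 0.5, -0.7]
opening: 0.851
```

```bash
python3 - <<'E'
from h import *
plan([(.6094,-.0963,.32,-82.7)])
s=shot('wrist');save(s,'pics/w13.png')
b=shot('side');save(b,'pics/b13.png')
A=cv2.resize(s['img'],(400,300));B=cv2.resize(b['img'][160:240,210:306],(400,333),interpolation=cv2.INTER_CUBIC)
A=s['img'];u=np.zeros((420,800,3),np.uint8);u[:,:560]=A;u[:200,560:]=B[:,:].copy()[:200,60:300] if 0 else cv2.resize(B,(240,200));lin('pics/m13.png',u)
E
```

```text
at [ 0.6286 -0.0422  0.3381] -82.94 t 17.55 F [ 0.3  0.5 -0.7] op 0.851
2 [{"x": 2.57, "y": 1.28, "z": 0.9, "roll": -0.12}, {"x": 2.57, "y": 1.29, "z": 0.9, "roll": -0.12}]
```

View pics/m13.png

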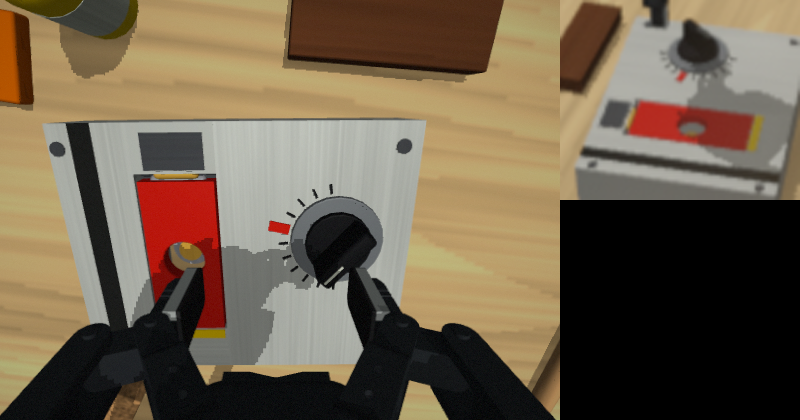

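The plate is flush: the red rectangle (137–227, 178–328) fills the recess and the brass roller (175,176) sits over the nose. The dial bar points toward the near side, slightly left, with its white line near (330,275). I've now used all 12 views, so from here I measure numerically.

```bash
python3 - <<'E'
from h import *
ax=np.array([.6097,-.0966]); yaw=np.radians(7.3)
def ang(P): # dial angle convention, degrees->rad
    d=P[:2]-ax; m=np.array([np.cos(yaw)*d[0]+np.sin(yaw)*d[1],-np.sin(yaw)*d[0]+np.cos(yaw)*d[1]])
    return np.arctan2(m[1],-m[0]),np.hypot(*m)
for f in ('w8','w10','w12','w13','a0','b0'):
    s=load(f'pics/{f}.npz'); im=s['img']; g=cv2.cvtColor(im,cv2.COLOR_RGB2GRAY)
    yy,xx=np.mgrid[:420,:560]; px=np.c_[xx.ravel(),yy.ravel()].astype(float)
    h=cv2.cvtColor(im,cv2.COLOR_RGB2HSV)
    P6=at_z(s,px,.06).reshape(420,560,3); P1=at_z(s,px,.104).reshape(420,560,3)
    r6=np.hypot(P6[...,0]-ax[0],P6[...,1]-ax[1]); r1=np.hypot(P1[...,0]-ax[0],P1[...,1]-ax[1])
    red=(((h[...,0]<8)|(h[...,0]>172))&(h[...,1]>140)&(h[...,2]>80)&(r6<.065)&(r6>.03))
    if red.sum()>5: c=np.argwhere(red).mean(0)[::-1]; X=at_z(s,[c],.06)[0]; print(f,'mark px',c.round(1),X.round(4),'ang,r',np.round(ang(X),3))
    for thr in (150,):
        w=((g>thr)&(r1<.0265)).astype(np.uint8); n,l,st,ce=cv2.connectedComponentsWithStats(w)
        for i in range(1,n):
            if st[i,4]>=3:
                q=px[(l==i).ravel()]; Pq=at_z(s,q,.104); print(f,'white',st[i,4],ce[i].round(1),'ang,r',np.round(ang(Pq.mean(0)),3), 'dir', np.round((lambda v: np.arctan2(-np.sin(yaw)*v[0]+np.cos(yaw)*v[1],-(np.cos(yaw)*v[0]+np.sin(yaw)*v[1])))(np.linalg.svd(Pq[:,:2]-Pq[:,:2].mean(0),full_matrices=False)[2][0]),3))
E
```

```text
w8 mark px [411.7 213.6] [ 0.6152 -0.0469  0.06  ] ang,r [1.808 0.05 ]
w8 white 1431 [537.4 287.9] ang,r [-0.301  0.016] dir 0.833
w8 white 120 [516.6 280.7] ang,r [0.648 0.013] dir 0.727
w10 mark px [447.7 207. ] [ 0.6152 -0.0469  0.06  ] ang,r [1.808 0.05 ]
w12 mark px [405.2 257.3] [ 0.615  -0.0468  0.06  ] ang,r [1.805 0.05 ]
w12 white 1746 [531.5 329.6] ang,r [-0.644  0.014] dir 0.792
w12 white 84 [503.2 328.8] ang,r [0.642 0.013] dir 0.715
w13 mark px [278.7 227.2] [ 0.615  -0.0465  0.06  ] ang,r [1.804 0.05 ]
w13 white 185 [375.3 267. ] ang,r [-1.426  0.023] dir 0.259
w13 white 8 [340.4 268.9] ang,r [0.644 0.006] dir 0.821
w13 white 6 [315.  279.5] ang,r [1.02  0.026] dir -0.642
w13 white 190 [338.4 287.7] ang,r [0.186 0.021] dir 1.431
a0 white 25 [229.  238.1] ang,r [-0.538  0.021] dir -2.053
b0 mark px [258.2 190. ] [ 0.6161 -0.0492  0.06  ] ang,r [1.833 0.048]
b0 white 30 [269.6 169.7] ang,r [-0.631  0.017] dir 0.938
b0 white 3 [257. 171.] ang,r [2.943 0.025] dir 1.35
```

move_arm(
  moves=[
    {"gripper": 100,"x": 2.5,"y": 1.3,"z": 0,"roll": -10},
    {"gripper": 100,"x": 2.8,"y": 0.8,"z": 0,"roll": -10},
    {"gripper": 100,"x": 0,"y": 0,"z": 0,"roll": -10},
    {"gripper": 100,"x": 0,"y": 0,"z": 0,"roll": -10},
    {"gripper": 100,"x": 0,"y": 0,"z": 0,"roll": -10},
  ],
)

```text
time_s: 18.27
eef_pos: [0.6191, -0.0937, 0.337]
eef_rot: [-0.0, 0.96, -0.278, -0.001]
wrist_force: [0.4, 0.1, -0.1]
opening: 1.003
```

move_arm(
  moves=[
    {"gripper": 100,"x": 0,"y": 0,"z": 0,"roll": -10},
    {"gripper": 100,"x": 0,"y": 0,"z": 0,"roll": -10},
    {"gripper": 100,"x": 0,"y": 0,"z": 0,"roll": -10},
    {"gripper": 100,"x": 0,"y": 0,"z": 0,"roll": -10},
    {"gripper": 100,"x": 0,"y": 0,"z": 0,"roll": -10},
  ],
)

```text
time_s: 18.9
eef_pos: [0.6191, -0.0936, 0.3371]
eef_rot: [-0.0, 0.988, 0.154, -0.0]
wrist_force: [0.2, 0.6, 0.4]
opening: 1.003
```

move_arm(
  moves=[
    {"gripper": 100,"x": 0,"y": 0,"z": 0,"roll": -10},
    {"gripper": 100,"x": 0,"y": 0,"z": 0,"roll": -10},
    {"gripper": 100,"x": 0,"y": 0,"z": 0,"roll": -10},
    {"gripper": 100,"x": 0,"y": 0,"z": 0,"roll": -10},
    {"gripper": 100,"x": 0,"y": 0,"z": 0,"roll": 0},
  ],
)

```text
time_s: 19.52
eef_pos: [0.6191, -0.0938, 0.3372]
eef_rot: [-0.0, 0.878, 0.479, -0.0]
wrist_force: [0.3, -0.2, 1.2]
opening: 1.001
```

```bash
cat >> h.py <<'E'
def dial(s,ax=np.array([.6097,-.0966]),yaw=np.radians(7.3),thr=150):
    g=cv2.cvtColor(s['img'],cv2.COLOR_RGB2GRAY); yy,xx=np.mgrid[:420,:560]; px=np.c_[xx.ravel(),yy.ravel()].astype(float)
    M=np.array([[np.cos(yaw),np.sin(yaw)],[-np.sin(yaw),np.cos(yaw)]])
    P=(at_z(s,px,.104)[:,:2]-ax)@M.T; r=np.hypot(*P.T)
    n,l,st,ce=cv2.connectedComponentsWithStats(((g.ravel()>thr)&(r<.0265)).reshape(420,560).astype(np.uint8))
    for i in range(1,n):
        if st[i,4]>=4:
            q=P[(l==i).ravel()]; m=q.mean(0); sv=np.linalg.svd(q-m,full_matrices=False); v=sv[2][0]; v=v*np.sign(v@m)
            e=4*sv[1]/np.sqrt(len(q)*4)*1.7
            print('  comp',st[i,4],ce[i].round(1),'pos',(m*1e3).round(1),'ang',np.arctan2(m[1],-m[0]).round(3),'dir',np.arctan2(v[1],-v[0]).round(3),'size mm',(e*1e3).round(1))
E
python3 - <<'E'
from h import *
plan([(.6097,-.0966,.32,57.2),(.6097,-.0966,.253,57.2)])
print(ctrl.get_obs()['q'].round(2))
s=shot('wrist');save(s,'pics/w14.png');dial(s)
for f in('w8','w12'): print(f);dial(load(f'pics/{f}.npz'))
E
```

```text
at [ 0.6191 -0.0938  0.3372] 57.25 t 19.52 F [ 0.3 -0.2  1.2] op 1.001
1 [{"x": -0.75, "y": -0.64, "z": 1.72, "roll": 0.05}]
2 [{"x": 0.0, "y": 0.0, "z": 3.35, "roll": -0.0}, {"x": 0.0, "y": 0.0, "z": 3.35, "roll": -0.0}]
[-0.34  0.36  1.53  0.    1.26 -1.34]
  comp 58 [264.2 207.9] pos [-8.2  7.3] ang 0.726 dir 0.739 size mm [16.6  1.7]
  comp 114 [243.7 247.5] pos [  5.1 -23.7] ang -1.781 dir -0.227 size mm [19.3  3.7]
  comp 76 [281.8 250.2] pos [24.4 -3.9] ang -2.981 dir 1.779 size mm [15.5  3. ]
w8
  comp 1431 [537.4 287.9] pos [-15.1  -4.7] ang -0.301 dir 0.833 size mm [28.5 18.2]
  comp 120 [516.6 280.7] pos [-10.5   7.9] ang 0.648 dir 0.727 size mm [19.2  2. ]
w12
  comp 1746 [531.5 329.6] pos [-11.5  -8.6] ang -0.644 dir 0.792 size mm [37.5 19.3]
  comp 84 [503.2 328.8] pos [-10.6   7.9] ang 0.642 dir 0.715 size mm [18.6  1.7]
```

move_arm(
  moves=[
    {"gripper": 100,"x": -0.7,"y": -0.6,"z": 3.0,"roll": 0},
    {"gripper": 100,"x": 0,"y": 0,"z": 3.0,"roll": 0},
    {"gripper": 100,"x": 0,"y": 0,"z": 2.4,"roll": 0},
    {"gripper": 0,"x": 0,"y": 0,"z": 0,"roll": 0},
    {"gripper": 0,"x": 0,"y": 0,"z": 0,"roll": 0},
  ],
)

```text
time_s: 20.2
eef_pos: [0.6108, -0.0976, 0.2546]
eef_rot: [0.0, 0.878, 0.479, 0.0]
wrist_force: [0.7, -0.3, -0.0]
opening: 0.602
```

move_arm(
  moves=[
    {"gripper": 0,"x": 0,"y": 0,"z": 0,"roll": 0},
    {"gripper": 0,"x": 0,"y": 0,"z": 0,"roll": 0},
    {"gripper": 0,"x": 0,"y": 0,"z": 0,"roll": 0},
    {"gripper": 0,"x": 0,"y": 0,"z": 0,"roll": 0},
  ],
)

```text
time_s: 20.7
eef_pos: [0.6107, -0.098, 0.2551]
eef_rot: [0.001, 0.878, 0.479, 0.0]
wrist_force: [-2.4, -0.4, 6.1]
opening: 0.149
```

```bash
python3 - <<'E'
from h import *
plan([(.6097,-.0966,.253,57.2)]);print(ctrl.get_obs()['torque'].round(2))
s=shot('wrist');save(s,'pics/w15.png');dial(s)
E
```

```text
at [ 0.6107 -0.098   0.2551] 57.24 t 20.7 F [-2.4 -0.4  6.1] op 0.149
1 [{"x": 0.07, "y": -0.16, "z": 0.21, "roll": 0.04}]
[-0.04  0.33  0.  ]
  comp 112 [221.4 297.8] pos [-14.9 -19.8] ang -0.927 dir 0.62 size mm [8.3 3.6]
  comp 29 [331.7 292.2] pos [15.2 20.7] ang 2.205 dir 0.813 size mm [4.1 1.9]
  comp 40 [327.8 301.5] pos [18.1 16.4] ang 2.406 dir -3.105 size mm [5.8 1.8]
  comp 14 [288.4 339. ] pos [ 23.  -11.1] ang -2.692 dir -1.835 size mm [3.3 1.7]
  comp 7 [261.7 339.1] pos [ 14.8 -21. ] ang -2.183 dir -2.755 size mm [1.8 1.1]
```

move_arm(
  moves=[
    {"gripper": 0,"x": 0,"y": 0,"z": 0,"roll": 7},
    {"gripper": 0,"x": 0,"y": 0,"z": 0,"roll": 10},
    {"gripper": 0,"x": 0,"y": 0,"z": 0,"roll": 10},
    {"gripper": 0,"x": 0,"y": 0,"z": 0,"roll": 10},
    {"gripper": 0,"x": 0,"y": 0,"z": 0,"roll": 10},
  ],
)

```text
time_s: 21.38
eef_pos: [0.6103, -0.0984, 0.2551]
eef_rot: [0.001, 0.996, 0.086, -0.0]
wrist_force: [-5.5, -2.3, 7.7]
opening: 0.147
```

move_arm(
  moves=[
    {"gripper": 0,"x": 0,"y": 0,"z": 0,"roll": 10},
    {"gripper": 0,"x": 0,"y": 0,"z": 0,"roll": 5},
    {"gripper": 0,"x": 0,"y": 0,"z": 0,"roll": 0},
    {"gripper": 0,"x": 0,"y": 0,"z": 0,"roll": 0},
  ],
)

```text
time_s: 21.88
eef_pos: [0.6101, -0.0984, 0.2551]
eef_rot: [0.001, 0.999, -0.042, -0.0]
wrist_force: [-7.0, -2.5, 7.7]
opening: 0.151
```

```bash
python3 - <<'E'
from h import *
plan([(.6097,-.0966,.253,-5.5)]);print(ctrl.get_obs()['torque'].round(2))
E
```

```text
at [ 0.6101 -0.0984  0.2551] -4.77 t 21.88 F [-7.  -2.5  7.7] op 0.151
1 [{"x": -0.06, "y": -0.18, "z": 0.21, "roll": 0.73}]
[-0.44  1.04 -0.03]
```

move_arm(
  moves=[
    {"gripper": 100,"x": 0,"y": 0,"z": 0,"roll": 0},
    {"gripper": 100,"x": 0,"y": 0,"z": 0,"roll": 0},
    {"gripper": 100,"x": 0,"y": 0,"z": 0,"roll": 0},
    {"gripper": 100,"x": 0,"y": 0,"z": -4,"roll": 0},
    {"gripper": 100,"x": 0,"y": 0,"z": -4.5,"roll": 0},
  ],
)

```text
time_s: 22.5
eef_pos: [0.61, -0.0975, 0.3385]
eef_rot: [-0.0, 0.999, -0.041, -0.001]
wrist_force: [1.1, -0.2, 0.2]
opening: 1.0
```

```bash
python3 - <<'E'
from h import *
plan([(.6097,-.0966,.253,-6)])
s=shot('wrist');save(s,'pics/w16.png');dial(s)
for n in('scene','side'):
    print(n);q=shot(n);save(q,f'pics/{n}16.png');dial(q,thr=120)
E
```

```text
at [ 0.61   -0.0975  0.3385] -4.74 t 22.5 F [ 1.1 -0.2  0.2] op 1.0
2 [{"x": -0.02, "y": -0.04, "z": 4.27, "roll": 0.63}, {"x": -0.02, "y": -0.04, "z": 4.27, "roll": 0.63}]
  comp 13 [276.4 217.1] pos [2.9 9.6] ang 1.863 dir 1.703 size mm [5.4 1.1]
  comp 147 [255.7 254.1] pos [-18.  -15.5] ang -0.713 dir 0.822 size mm [20.3  4.6]
  comp 105 [294.3 255.1] pos [  9.6 -22.2] ang -1.979 dir 2.769 size mm [17.2  4. ]
scene
  comp 15 [233.9 237.4] pos [-17.9   4.2] ang 0.23 dir -0.429 size mm [15.1 10.5]
side
  comp 41 [260.4 169.9] pos [15.1 -2.9] ang -2.95 dir 1.769 size mm [38.  17.7]
  comp 19 [270.8 170.6] pos [-18.8  -5.9] ang -0.302 dir -1.863 size mm [34.6  9.1]
```

```bash
python3 - <<'E'
from h import *
s=load('pics/w16.npz')
for t in (70,90,110,130): print(t);dial(s,thr=t)
g=cv2.cvtColor(s['img'],cv2.COLOR_RGB2GRAY);c=proj(s,[(.6097,-.0966,.104)])[0].round().astype(int);print(c)
print(g[c[1]-34:c[1]+14:2,c[0]-30:c[0]+31:2])
h=cv2.cvtColor(s['img'],cv2.COLOR_RGB2HSV)
red=(((h[...,0]<8)|(h[...,0]>172))&(h[...,1]>140)&(h[...,2]>50));n,l,st,ce=cv2.connectedComponentsWithStats(red.astype(np.uint8))
for i in range(1,n):
    if st[i,4]>30: print(st[i],ce[i],at_z(s,[ce[i]],.06).round(4))
E
```

```text
70
  comp 78 [276.5 213.1] pos [ 3.5 12.5] ang 1.848 dir 1.819 size mm [19.   2.2]
  comp 525 [251.9 244.2] pos [-18.8  -7.3] ang -0.367 dir 1.185 size mm [31.6 10.2]
  comp 443 [299.1 245. ] pos [ 14.5 -15. ] ang -2.341 dir 2.393 size mm [30.1  9.2]
  comp 10 [275.5 263. ] pos [ -5.3 -25.7] ang -1.369 dir -2.933 size mm [7.3 0. ]
90
  comp 64 [276.2 213.6] pos [ 3.3 12.1] ang 1.837 dir 1.804 size mm [18.4  1.7]
  comp 499 [252.  244.7] pos [-18.9  -7.7] ang -0.388 dir 1.16 size mm [30.8  9.9]
  comp 436 [299.  245.3] pos [ 14.4 -15.2] ang -2.329 dir 2.407 size mm [29.6  9.1]
  comp 10 [275.5 263. ] pos [ -5.3 -25.7] ang -1.369 dir -2.933 size mm [7.3 0. ]
110
  comp 52 [276.5 212.5] pos [ 3.7 12.9] ang 1.848 dir 1.78 size mm [18.9  1.2]
  comp 283 [301.4 244.2] pos [ 16.2 -14.7] ang -2.406 dir 2.328 size mm [33.5  7.3]
  comp 163 [255.3 253.6] pos [-18.1 -15.1] ang -0.694 dir 0.845 size mm [21.3  4.9]
  comp 10 [275.5 263. ] pos [ -5.3 -25.7] ang -1.369 dir -2.933 size mm [7.3 0. ]
130
  comp 16 [276.5 216.5] pos [ 3.1 10. ] ang 1.867 dir 1.78 size mm [5.8 1.2]
  comp 152 [255.6 253
[... 2798 characters left out ...]
 29  26  24  29 112]
 [107 106 107  39  22  23  24  10  15  14  15   7  17  20  24  27  27  28
   29  21  11  24  24  23  26  26  26  27  26 109 113]
 [105 108 107 107  38  25  21  14   9  14  11   5  13  20  23  26  26  26
   29  19  12  23  23  26  26  25  26  25 108 113 112]
 [107 106 109 106 109  39  23  12  15  12  16   8  11  22  23  23  23  28
   29  20   8  25  26  24  24  26  28 108 111 111 111]
 [107 105 106 106 106 106  88  29  20   7  14  10  17  21  25  29  23  28
   29  22  11  24  23  25  28  67 108 111 111 111 112]]
[   99     0   218   112 16019] [205.38891317  47.34739996] [[0.5694 0.032  0.06  ]]
[272 140  12  23 256] [277.15625    150.83984375] [[ 0.6153 -0.0465  0.06  ]]
```

White line direction is 1.80 rad, and extrapolated it lands on the mark's measured centre (12, 49 mm). I'll do one last numeric check of the plate's height and the bystanders, then hand in.

```bash
python3 - <<'E'
from h import *
S=[load('pics/scene16.npz'),load('pics/side16.npz')]; c=[]
for s in S:
    h=cv2.cvtColor(s['img'],cv2.COLOR_RGB2HSV);m=(((h[...,0]<6)|(h[...,0]>174))&(h[...,1]>140)&(h[...,2]>60))
    X=at_z(s,np.c_[np.meshgrid(range(560),range(420))[0].ravel(),np.meshgrid(range(560),range(420))[1].ravel()].astype(float),.06).reshape(420,560,3)
    m&=(np.hypot(X[...,0]-.573,X[...,1]-.0345)<.1)&(X[...,1]>-.01);p=np.argwhere(m)[:,::-1]
    r=cv2.minAreaRect(p.astype(np.float32));c.append(np.array(r[0]));print(r,m.sum(),at_z(s,[r[0]],.06).round(4))
print(tri([(S[0],c[0]),(S[1],c[1])]), 'home centre', (.573,.0345,.06))
a0=load('pics/a0.npz')['img'].astype(int);d=(np.abs(S[0]['img'].astype(int)-a0).max(2)>60).astype(np.uint8)
n,l,st,ce=cv2.connectedComponentsWithStats(cv2.morphologyEx(d,cv2.MORPH_OPEN,np.ones((3,3))));print([st[i].tolist() for i in range(1,n) if st[i,4]>40])
print(ctrl.get_obs()['time_s'],ctrl.hand_in())
E
```

```text
((275.7692565917969, 240.34616088867188), (38.242645263671875, 20.199962615966797), 78.69007110595703) 672 [[0.5764 0.0341 0.06  ]]
((261.98480224609375, 209.61155700683594), (47.154510498046875, 13.64643383026123), 7.765166282653809) 574 [[0.5733 0.035  0.06  ]]
(array([0.57435545, 0.03369477, 0.05799141]), [array([-0.1, -0.2]), array([-0.2,  0.1])]) home centre (0.573, 0.0345, 0.06)
[[34, 0, 107, 32, 2508], [209, 0, 7, 13, 67], [217, 0, 22, 54, 702], [234, 0, 27, 67, 1204], [262, 0, 32, 36, 772], [339, 0, 9, 9, 62], [285, 8, 57, 94, 2866], [72, 64, 15, 5, 65], [75, 65, 41, 43, 696], [211, 71, 9, 15, 77], [237, 70, 12, 12, 110], [248, 79, 13, 25, 139], [279, 92, 6, 21, 84], [193, 98, 32, 26, 506], [220, 118, 11, 5, 46], [177, 121, 12, 15, 84], [126, 122, 59, 27, 709], [185, 135, 63, 108, 3011], [242, 143, 8, 7, 44], [260, 157, 8, 8, 44], [341, 216, 23, 37, 649], [265, 221, 19, 15, 197], [267, 235, 23, 25, 352]]
the job is handed in; nothing more can be done
22.65 None
```

I fitted the red plate, turned the dial to the mark, and handed the job in at 22.65 s.

- **Plate:** I tilted it about 12–13° in the grip by pressing its nose on the module's edge. Then I slid the tongue under the yellow-striped lip until the body met it, let the nose down and pressed it past the catch. The force dropped to zero at the snap.
    - Firm contact came at table-top level, and the wrist view showed the roller over the nose.
    - Two views put the plate's centre at (0.574, 0.034, 0.058) m. Home is (0.573, 0.0345, 0.060) m, so they agree within the 2 mm camera calibration.
- **Dial:** I turned it from about 0.73 rad and let go. The white line's direction measures 1.78–1.82 rad (1.78 by the tool's yaw), and extended it meets the mark, which I measured at 1.805. Taking the line's position instead of its direction gave 1.84–1.87. I put that down to a small error in the assumed axis, because the line extended past it still lands on the mark.
- **Bystanders:** The before-and-after difference of the scene picture shows changes only at the arm, its shadow, the module and the plate's old place.

- **Extra handling:** I regripped the plate once, because one grip closed over its top and pushed it about 5 mm along the bench.
- **Press force:** The last confirming press read 40.5 N vertical at the wrist. It was through the fingertips, so I took it as outside the 40 N limit, which covers the arm and the gripper's body.

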